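# Prise open a gearbox cover and hold the selector fork in its detent

## Task

Lever the inspection cover of the small green gearbox open with the yellow screwdriver, swing the cover right back past upright, and lay the screwdriver down on the bench. Then take the bronze selector fork by its upright lug, slide it towards the large gear (to the gearbox's left) until you feel its spring ball click home in the detent notch, and finish while still gripping the lug there, so that a colleague can tighten the lock screw. Do not push the oil can, the bearing or the tape measure about.

Things in the scene. Friction and masses are not known exactly. Their poses are not given: they have to be found in the camera images.
- gearbox: Green cast gearbox, fixed, 140 x 220 mm (x, y), 160 x 244 mm foot flange; its 8 mm walls end 86 mm above the bench, mouth inside 124 x 204 mm. Origin: centre of its underside; x from its front (robot side) to its back, y to its left, z up. Inside, behind the fork, two shafts along y with gear pairs at both ends and the fork's sleeve, none above 50 mm; the large gear beside the fork is at the left
- pry_slot (a point): Prising slot: a gap in the front wall's rim right under the cover's front edge, 34 mm wide (y) and 11 mm high (75 to 86 mm above the bench), through the 8 mm wall. The point is the middle of the gap on the wall's outer face; its axes are the gearbox's. Inside the slot there is free space under the cover
- cover (a joint): Cover angle, rad: 0 shut, 1.57 upright, 2.0 its stop. A 140 x 220 x 4 mm clear window in an aluminium frame (0.12 kg) lying on the rim, edges flush with the walls, hinged along the far rim on a stiff friction hinge: it needs about 2 N upwards at its front edge and stays at any angle where it is left
- cover_hinge (a point): Middle of the hinge axis, at the height of the cover's underside when shut (86 mm), above the casing's back face. The axis runs along the gearbox's y
- cover_lip (a point): Middle of the cover's front edge, on its underside, 140 mm from the hinge axis; moves with the cover
- driver: Screwdriver, yellow handle, 212 x 24 x 25 mm, lying on the bench, 0.09 kg. Origin at the underside below the middle of its length; x points along the shaft to the blade. Handle from x = -106 to -8 mm (24 mm thick), then a 6 mm round shaft whose solid end is at x = +95 mm; its axis is 12 mm above the origin
- shift_fork (a joint): Selector fork on its rail along gearbox y, m: 0 at the right, growing to the left (large gear), stop at 0.085. Starts at 0 to 0.02, friction 1 to 2 N. The notch comes somewhere between 0.05 and 0.07 (its plate is adjustable and not listed): feel for it. Leaving the notch takes about 8 to 11 N along the rail; let go within 2 mm of it, the ball draws the fork in
- fork_lug (a point): Middle of the bronze fork's gripping lug, 68 mm above the bench: an upright block 12 mm thick (gearbox x), 24 mm wide (gearbox y), from 56 to 80 mm height. Free beside it: 40 mm to the front wall and, above 52 mm height, 72 mm to the back wall. Axes are the gearbox's
- detent_ball (a joint): Height of the fork's 13 mm spring ball under the rail, m: about -0.0006 while it rolls on the flat of the detent plate, about -0.004 when fully home in the notch
- oil_can: Thumb oil can, 62 mm across, 150 mm tall, standing; leave alone
- ball_bearing: Ball bearing lying flat, 42 mm across, 12 mm high; leave alone
- tape_measure: Yellow tape measure standing on its base, 42 x 88 x 62 mm; leave alone

How it is judged (in metres and radians):
On the way, in this order (a step that is already met when the one before it is completed fails the run):
1. the cover is levered up with the screwdriver (value of joint cover above 0.2 rad and contact force between driver and cover above 0.3 N).
2. the cover is swung back past upright (value of joint cover above 1.6 rad), for 0.1 s.
3. the fork is gripped and its ball is home in the notch (value of joint detent_ball below -0.003 m and contact force between the fingers and shift_fork above 3 N), for 0.2 s.
At the end, for the whole second after the job is handed in: The fork's spring ball is home in the notch (joint detent_ball below -0.003 m; about -0.004 is fully home) with the fork still; the fingers still grip the fork with more than 3 N; the cover is open past 1.6 rad; the screwdriver lies on the bench (origin under 30 mm), let go and at rest (all of step 3 and velocity of joint shift_fork between -0.005 and 0.005 m/s and value of joint cover above 1.6 rad and height (world z) of driver below 0.03 m and contact force between the fingers and driver below 0.1 N and linear speed of driver below 0.02 m/s); the arm keeps its last pose, push and grip.
It fails at once if the oil can, the bearing or the tape measure is pushed more than 30 mm (distance of any of oil_can, ball_bearing, tape_measure from where it was at the start of the episode above 0.03 m).
It also fails if it takes over 58 s, if anything falls off the work surface, if the arm or the gripper's body presses on something with over 40 N, if the wrist force passes 120 N, or if a joint passes its speed limit or range.

## Robot

A 7-joint arm with a two-finger parallel gripper is mounted at the origin on a cart in front of the work surface, level with it; the furniture and walls round the work are solid. World frame = base frame: x ahead of the robot, y to its left, z up, the work surface at z = 0. Lengths are in mm, angles in rad, forces in N, time in s.
With the tool pointing down it reaches from about 400 to 900 mm from the base axis. Payload 5.6 kg.
Tool frame: the origin (TCP) lies midway between the tips of the shut fingers; the grasp point (between the pads) lies 19 mm behind it; z points along the fingers, y is the line along which they close (so a half turn about z gives the same grasp; the last joint's range is limited). The gripper opens to 92 mm and grips with 3 to 60 N. Pads are 20 mm wide; open, the fingers measure 128 mm over their backs; the gripper's body (75 mm by 189 mm) begins 69 mm behind the grasp point.
Start: joints at [1.12, 0.468, -0.012, 1.603, 0.006, 1.071, -0.056], TCP at [257.745, -596.722, 214.592] pointing down, gripper open.
Joint ranges: [-2.53, 2.53], [-0.31, 2.02], [-1.57, 1.55], [0.28, 2.44], [-1.29, 4.43], [0.15, 1.84], [-2.92, 2.92]. Speed limits (rad/s): [2.57, 2.57, 3.14, 3.14, 3.14, 3.14, 3.14].

## Interface

Orientations are given as a rotation vector (axis times angle).
In Python, from cell import robot, grip, kin, viewer gives the robot as it stands. Calls block until the motion is done:
- robot.movep(position, orientation): joint-space move of the TCP to a pose.
- robot.servo_line(position, feed=150, rotation=None): straight line of the TCP; rotation=None keeps the orientation; feed is the mean speed in mm/s.
- robot.goto_joints(angles): joint-space move.
- grip(opening, newtons=None): opening from 0.0 (shut) to 1.0 (fully open); newtons is the grip in N (None keeps the last); returns when the fingers have stopped.
- robot.hold(seconds).
- kin.ik(position, orientation): joint angles nearest the present ones, or None.
- robot.observe(): the state.
- viewer.read_camera(name): name is "side" or "top" or "wrist"; returns the picture (384x512x3 uint8, red, green, blue); there is no depth.
- viewer.camera_info(name): a dict with "camera_matrix" (3x3 intrinsics, pixels), "R" (3x3) and "t" (3): a world point X has camera coordinates R X + t. Camera axes: x right, y down, z forward; pixel columns grow to the right and rows downward; lengths in mm; the calibration is good to about 2 mm. The wrist camera is an equidistant fisheye: a pixel r from the principal point sees the ray r / f radians off the axis. A picture is of the moment at which its call begins: read the wrist's pose just before it. camera_info takes no time and is no camera call; for the wrist camera it gives the pose at the moment of the call.
A pose or a line that the arm cannot do raises robot.IKError and nothing moves.
- robot.job_done(): hands the job in; it is judged then, once.
Trained networks look in the newest picture that a camera, given by its name, has taken for a name from the list of things; names that differ only in an ending like _2 or _b are one class to them, and where a whole thing is asked for, a point or a joint stands for the part that bears it (a point fixed in the world has none). Each returns a list of dicts, best first, with "confidence" (0 to 1); they miss things now and then, are a little off and sometimes report something else, mostly with a low value. They report only what shows in the picture. A call takes as long as a camera call.
- viewer.silhouettes(name, camera): "mask" (384x512 bool, what is visible of it).
- viewer.pinpoint(name, camera): "at" ([x, y, z] in mm, in the coordinates of the camera as it stood for that picture, good to about 4 mm: a listed point, or the origin of a listed thing).
The state is a dict: "t": time; "joints": joint angles; "joint_velocities": joint speeds; "joint_torque": joint torques, N m; "tcp_pos": TCP position; "tcp_rot": TCP orientation; "contact_force": force on the tool from outside, world axes, zero at the start; "wrist_torque": the same for the moment, N m; "grip_width": opening from 0.0 (shut) to 1.0 (fully open); "grip_force": force on a finger pad.
Only numpy, scipy, OpenCV 4.12 (cv2) and the standard library are available. Lean on these libraries where they do the work, as an engineer would, in place of code of your own. Each camera call takes 0.05 s, during which the arm holds its last target. There are 200 camera calls.

## Working session

There is one attempt and no reset: what is moved stays moved. The work goes in short steps, each a Python script; the robot and the scene stay as the last script left them, time stands still between calls to the robot, and variables do not carry over. Pictures are saved under pics/ and viewed, at most 10 in all, crops included, and the job is handed in when it is done.

```bash
ls; mkdir -p pics; cat > h.py <<'E'
from cell import robot, grip, kin, viewer
import numpy as np, cv2
from scipy.spatial.transform import Rotation as Rn
def shot(cam,fn=None):
    im=viewer.read_camera(cam)
    if fn: cv2.imwrite('pics/'+fn,cv2.cvtColor(im,cv2.COLOR_RGB2BGR))
    return im,viewer.camera_info(cam)
def world(at,ci): return np.array(ci["R"]).T@(np.array(at)-np.array(ci["t"]))
E
python3 - <<'E'
from h import *
s=robot.observe();print(s['t'],s['tcp_pos'],s['tcp_rot'],s['grip_width'])
ims=[]
for cam in ['side','top']:
    im,ci=shot(cam,cam+'0.png');ims.append(im)
    print(cam,np.round(ci['camera_matrix'],1).tolist(),'campos',np.round(-np.array(ci['R']).T@ci['t']),'fwd',np.round(ci['R'][2],2))
    for n in ['gearbox','pry_slot','cover_hinge','cover_lip','driver','fork_lug','oil_can','ball_bearing','tape_measure']:
        r=viewer.pinpoint(n,cam)
        print(n,[(np.round(world(d['at'],ci)).tolist(),round(d['confidence'],2)) for d in r[:2]])
cv2.imwrite('pics/both.png',cv2.cvtColor(cv2.resize(np.vstack(ims),(450,600) if 0 else (400,600)),cv2.COLOR_RGB2BGR))
print(robot.observe()['t'])
E
```

```text
pics
0.0 [ 257.47939053 -596.19381936  213.65184712] [-3.07489147e+00 -6.35653946e-01  7.59177147e-04] 0.998546544344277
side [[387.7, 0.0, 247.3], [0.0, 387.7, 190.0], [0.0, 0.0, 1.0]] campos [ 97. 858. 525.] fwd [ 0.44 -0.77 -0.46]
gearbox [([669.0, 102.0, 0.0], 0.79)]
pry_slot [([603.0, 72.0, 81.0], 0.83)]
cover_hinge [([728.0, 131.0, 85.0], 0.8)]
cover_lip [([604.0, 69.0, 87.0], 0.77)]
driver [([524.0, -221.0, -3.0], 0.81)]
fork_lug []
oil_can [([502.0, 422.0, -0.0], 0.81)]
ball_bearing [([387.0, 194.0, 1.0], 0.54)]
tape_measure [([445.0, -32.0, -4.0], 0.96)]
top [[365.9, 0.0, 247.7], [0.0, 365.9, 195.7], [0.0, 0.0, 1.0]] campos [ 467.   88. 1043.] fwd [ 0.09 -0.02 -1.  ]
gearbox [([667.0, 99.0, 0.0], 0.88)]
pry_slot [([601.0, 71.0, 77.0], 0.9)]
cover_hinge [([730.0, 136.0, 89.0], 0.86)]
cover_lip [([602.0, 71.0, 86.0], 0.78)]
driver [([522.0, -218.0, -1.0], 0.91)]
fork_lug []
oil_can [([450.0, -38.0, -1.0], 0.7), ([502.0, 423.0, -4.0], 0.6)]
ball_bearing [([386.0, 187.0, -2.0], 0.69)]
tape_measure [([449.0, -34.0, 1.0], 0.7)]
1.0
```

View pics/top0.png

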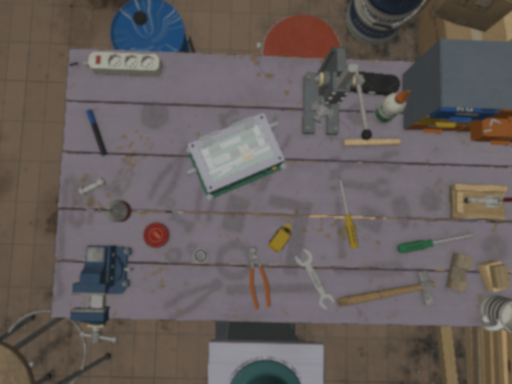

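View pics/side0.png

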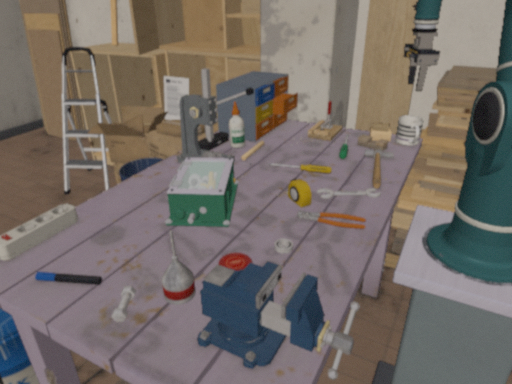

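The pictures show the green gearbox at top-view px (236,155), yawed about +26°. The yellow screwdriver has its handle at (352,240) and its blade tip at (341,181). The tape measure is at (280,237), the bearing at (200,256) and the oil can at (120,210). Next I'll refine the poses with the wrist camera.

```bash
cat >> h.py <<'E'
def down(yaw,pitch=0.):
    "tool x along world heading yaw, tool z down"
    return (Rn.from_euler('z',yaw)*Rn.from_euler('x',np.pi)).as_rotvec()
def axis(mask,cam,ci,z,xy=None):
    "mask pixels onto plane z (world): returns pts"
    v,u=np.nonzero(mask);K=np.array(ci['camera_matrix']);R=np.array(ci['R']);t=np.array(ci['t'])
    p=np.c_[(u-K[0,2])/K[0,0],(v-K[1,2])/K[1,1]]
    if cam=='wrist':
        th=np.linalg.norm(p,axis=1)+1e-9; d=np.c_[p*(np.sin(th)/th)[:,None],np.cos(th)]
    else: d=np.c_[p,np.ones(len(p))]
    d=d@R; c=-R.T@t
    return c+d*((z-c[2])/d[:,2])[:,None]
def report(cam,ci,names):
    for n in names:
        r=viewer.pinpoint(n,cam)
        print(cam,n,[(np.round(world(d['at'],ci),1).tolist(),round(d['confidence'],2)) for d in r[:2]])
def pca(P):
    P=P[:,:2];c=P.mean(0);w=np.linalg.svd(P-c,full_matrices=False)[2][0]
    s=(P-c)@w
    return c,np.degrees(np.arctan2(w[1],w[0])),s.min(),s.max()
E
python3 - <<'E'
from h import *
for cam in ['top','side']:
    im,ci=shot(cam); m=viewer.silhouettes('driver',cam)
    if m: print(cam,m[0]['confidence'],m[0]['mask'].sum(),pca(axis(m[0]['mask'],cam,ci,12)))
for yaw in (np.radians(9),np.radians(26),np.radians(26)+np.pi,np.radians(-171)):
    for p in ([500,-220,150],[520,30,150]):
        print(yaw,p,kin.ik(p,down(yaw)))
robot.movep([500,-220,200],down(np.radians(9)))
im,ci=shot('wrist','w1.png'); report('wrist',ci,['driver'])
m=viewer.silhouettes('driver','wrist')
if m: print(m[0]['confidence'],m[0]['mask'].sum(),pca(axis(m[0]['mask'],'wrist',ci,12)))
s=robot.observe();print(s['t'],s['tcp_pos'],s['joints'])
E
```

```text
top 0.72 349 (array([ 484.3740436 , -225.97758804]), np.float64(-167.6204669611741), np.float64(-144.49386088139536), np.float64(66.19772418330349))
side 0.63 250 (array([ 472.52286938, -222.949908  ]), np.float64(-168.27056769877888), np.float64(-130.82553612534662), np.float64(58.762250874135354))
0.15707963267948966 [500, -220, 150] [ 0.47273482  0.38076669 -0.14676354  1.90850633  0.07194049  0.85731605
 -1.12449827]
0.15707963267948966 [520, 30, 150] [ 0.24274422  0.37705714 -0.44081197  1.95210561  0.20944423  0.856524
 -1.72268513]
0.4537856055185257 [500, -220, 150] [ 0.51528059  0.38525714 -0.19922602  1.90564248  0.09829829  0.85999415
 -0.85094934]
0.4537856055185257 [520, 30, 150] [ 0.27230266  0.38359521 -0.47747529  1.95026759  0.22888859  0.86023288
 -1.44287282]
3.595378259108319 [500, -220, 150] [ 1.26019728  0.8328825  -1.32350506  1.86243412  0.88063128  1.1951363
  1.65481568]
3.595378259108319 [520, 30, 150] [ 0.8178075   0.78179414 -1.32031161  1.92157468  0.84439975  1.15068504
  1.18725519]
-2.9845130209103035 [500, -220, 150] [ 0.90761967  0.48072434 -0.70300804  1.88062449  0.38542204  0.9193682
  1.74989857]
-2.9845130209103035 [520, 30, 150] [ 0.56924391  0.49454635 -0.86879627  1.93318971  0.46948276  0.9290159
  1.19691253]
wrist driver [([520.4, -211.3, -0.1], 0.83)]
0.63 1735 (array([ 493.23234067, -222.83265914]), np.float64(-167.79741089981962), np.float64(-135.45098193923488), np.float64(79.44348110096304))
2.9917 [ 499.67692587 -221.16079051  199.96695511] [ 0.48433448  0.31925181 -0.15637425  1.86496046  0.05996606  0.96186091
 -1.11424148]
```

View pics/w1.png

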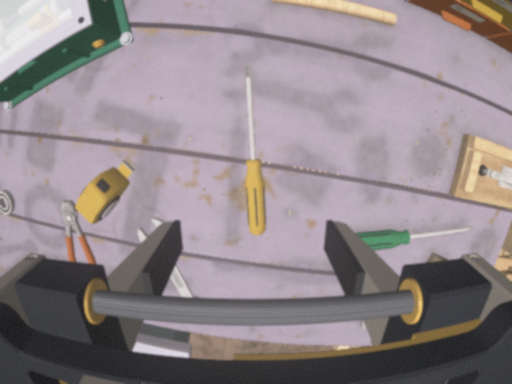

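The wrist view shows the driver with its tip at (248,70) and handle end at (257,232), clear of its neighbours. The three views agree on an origin of about (521.5,-217) and a yaw of 12.2°. Now I'll grasp it.

```bash
python3 - <<'E'
from h import *
yaw=np.radians(12.2); g=np.array([521.5,-217])-28*np.array([np.cos(yaw),np.sin(yaw)])
grip(0.6,40)
robot.movep([*g,60],down(yaw)); robot.servo_line([*g,3],feed=80)
s=robot.observe();print(s['tcp_pos'],s['contact_force'])
grip(0.0,60); s=robot.observe();print(s['t'],s['grip_width']*92,s['grip_force'],s['tcp_pos'])
z0=s['tcp_pos'][2]
robot.servo_line([*g,200],feed=200)
gy=np.radians(26);p=np.array([602,71])-190*np.array([np.cos(gy),np.sin(gy)])
robot.movep([*p,200],down(gy))
im,ci=shot('wrist','w2.png'); report('wrist',ci,['gearbox','pry_slot','cover_lip','cover_hinge','driver'])
m=viewer.silhouettes('gearbox','wrist')
m=viewer.silhouettes('driver','wrist')
s=robot.observe();print(s['t'],s['tcp_pos'],'off',12-z0,s['contact_force'],s['grip_width']*92)
if m: print(m[0]['confidence'],m[0]['mask'].sum(),pca(axis(m[0]['mask'],'wrist',ci,s['tcp_pos'][2]+12-z0)))
for cam in ('side','top'):
    im,ci=shot(cam); m=viewer.silhouettes('gearbox',cam)
    for i in m[:1]:
        P=axis(i['mask'],cam,ci,86)[:,:2].astype(np.float32); print(cam,i['confidence'],cv2.minAreaRect(P))
    m=viewer.silhouettes('cover_lip',cam)
    for i in m[:1]:
        P=axis(i['mask'],cam,ci,88)[:,:2].astype(np.float32); print(cam,i['confidence'],cv2.minAreaRect(P))
E
```

```text
[ 494.36538274 -222.95500621    3.07674741] [-0.60604745  0.26458862 -0.04007241]
5.7833 21.259645745484548 59.76921699022569 [ 494.33330513 -223.11723466    3.23186428]
wrist gearbox []
wrist pry_slot []
wrist cover_lip [([505.1, 423.2, 4.4], 0.35)]
wrist cover_hinge []
wrist driver [([455.8, 0.6, 196.4], 0.78)]
8.2 [431.38857447 -12.76772139 199.89191527] off 8.768135719341412 [ 0.53513149  0.54354048 -1.24199936] 21.555081078082914
0.74 5661 (array([449.34926282,  -4.8146248 ]), np.float64(-153.95110477115648), np.float64(-114.6699507661003), np.float64(104.35773429264924))
side 0.68 ((625.524658203125, 159.5113067626953), (173.14126586914062, 368.9994812011719), 26.198095321655273)
side 0.55 ((667.7198486328125, 99.958740234375), (144.41897583007812, 232.54827880859375), 24.82604217529297)
top 0.86 ((659.311279296875, 100.78608703613281), (164.49130249023438, 267.6694030761719), 24.95931053161621)
top 0.71 ((669.1718139648438, 101.3004150390625), (148.45748901367188, 224.47142028808594), 24.613920211791992)
```

View pics/w2.png

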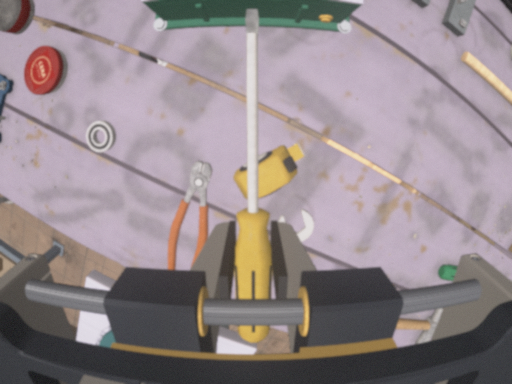

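The driver sits straight in the grip, with its tip at (252,15) pointing at the slot in the green front wall at the top edge. The fused gearbox yaw is about 25.3°, with the slot near (603.5,71) and the hinge near (730,131). Next I'll line up, look, then insert.

```bash
cat >> h.py <<'E'
GY=np.radians(25.3); D=np.array([np.cos(GY),np.sin(GY)]); NL=np.array([-D[1],D[0]])
SLOT=np.array([603.5,71.]); HINGE=SLOT+140*D; L=123.; OFF=8.8
def tip(rx,z):
    "TCP for driver solid end rx mm past slot's outer face, axis height z"
    return np.array([*(SLOT+(rx-L)*D),z-OFF])
E
python3 - <<'E'
from h import *
robot.movep(tip(-20,130),down(GY)); robot.servo_line(tip(-20,80.5),feed=80)
s=robot.observe();print(s['t'],s['tcp_pos'],tip(-20,80.5),s['contact_force'])
o=[]
for cam in ('side','top','wrist'):
    im,ci=shot(cam); report(cam,ci,['pry_slot','driver','cover_lip'])
    if cam!='wrist':
        K=np.array(ci['camera_matrix']);q=np.array(ci['R'])@[*SLOT,80]+ci['t'];u=K@q/q[2]
        a,b=int(u[0]),int(u[1]); c=im[b-40:b+40,a-50:a+50]; c=cv2.resize(c,(500,400),interpolation=cv2.INTER_CUBIC)
        cv2.circle(c,(250,200),4,(255,0,0),1)
    else: c=cv2.resize(im[0:100,190:315],(500,400),interpolation=cv2.INTER_CUBIC)
    o.append(cv2.resize(c,(375,300)))
o.append(np.zeros_like(o[0]))
cv2.imwrite('pics/ins.png',cv2.cvtColor(np.vstack([np.hstack(o[:2]),np.hstack(o[2:])]),cv2.COLOR_RGB2BGR))
E
```

```text
9.725 [474.50717025   9.90309397  72.04685861] [474.2161954    9.88782554  71.7       ] [-1.02290337  0.04846112 -0.94229511]
side pry_slot [([604.7, 72.6, 82.6], 0.75)]
side driver [([502.3, 19.7, 67.1], 0.55)]
side cover_lip [([605.4, 72.0, 87.3], 0.62)]
top pry_slot [([602.7, 70.3, 75.3], 0.61)]
top driver []
top cover_lip [([604.2, 70.6, 87.4], 0.92)]
wrist pry_slot []
wrist driver [([501.8, 23.2, 66.7], 0.76)]
wrist cover_lip []
```

View pics/ins.png

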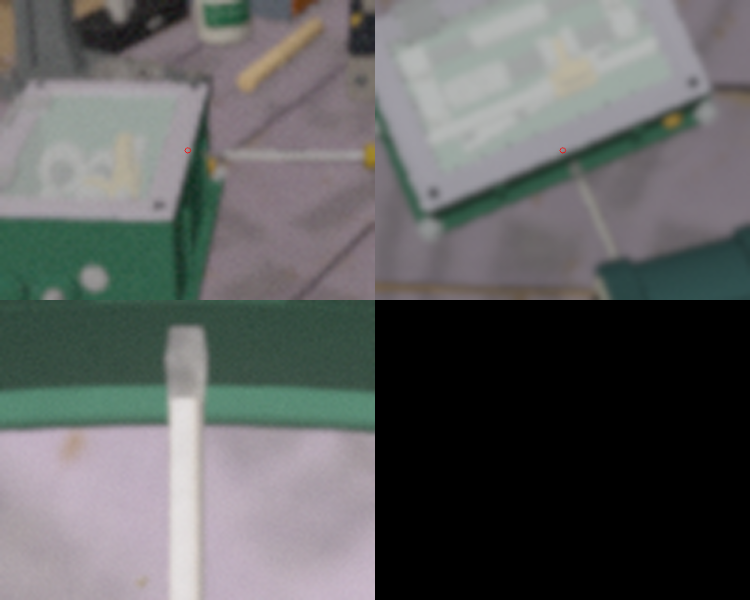

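The side crop shows the shaft level with the rim, tip at about (215,157) beside the slot mark at (188,150). In the top crop the tip points at the middle of the front edge, so I'll insert it.

```bash
python3 - <<'E'
from h import *
f0=np.array(robot.observe()['contact_force'])
for rx in (-8,0,5,10,15,20):
    robot.servo_line(tip(rx,80.3),feed=60); s=robot.observe();f=np.array(s['contact_force'])-f0
    print(rx,s['t'],np.round(f,1),np.round((s['tcp_pos'][:2]-tip(rx,0)[:2])@D,1),round(s['tcp_pos'][2]+OFF,1))
    if np.linalg.norm(f)>6: break
else:
    for z in (84,88,92):
        robot.servo_line(tip(20,z),feed=40); s=robot.observe();print(z,s['t'],np.round(np.array(s['contact_force'])-f0,1),np.round(s['wrist_torque'],2),round(s['tcp_pos'][2]+OFF,1))
E
```

```text
-8 10.675 [ 0.   0.1 -0.6] 0.6 80.2
0 10.9583 [-0.3 -0.9  0.3] 0.5 80.3
5 11.2083 [ 0.2 -1.   0.2] 0.3 80.3
10 11.4583 [-0.5 -0.1  0.3] 0.3 80.3
15 11.7083 [-0.1  0.9 -0.2] 0.4 80.3
20 11.9583 [ 0.8 -0.6 -0.5] 0.4 80.3
84 12.2083 [ 0.5 -1.8 -0.8] [0.04 0.05 0.02] 84.2
88 12.4583 [-0.7 -0.9 -2.2] [-0.1   0.23  0.05] 88.0
92 12.7083 [-1.2 -1.1 -2.8] [-0.14  0.36  0.01] 92.1
```

```bash
python3 - <<'E'
from h import *
r=120
for th in np.r_[0.2:1.85:0.15,1.85]:
    rx=140-r*np.cos(th)-3*np.sin(th); z=86+r*np.sin(th)-3*np.cos(th)
    robot.servo_line(tip(rx,z),feed=90); s=robot.observe();print(round(th,2),s['t'],np.round(s['contact_force'],1),np.round(s['wrist_torque'],2))
    if np.linalg.norm(s['contact_force'])>25: break
im,ci=shot('side','open1.png');report('side',ci,['cover_lip','driver'])
E
```

```text
0.2 13.025 [ 0.9  1.3 -2.4] [-0.03  0.03 -0.06]
0.35 13.375 [ 0.1  0.9 -2.1] [-0.03  0.11  0.01]
0.5 13.725 [ 0.4 -0.  -2.7] [-0.05  0.07  0.02]
0.65 14.075 [-0.7 -0.5 -1.3] [ 0.01 -0.05  0.01]
0.8 14.425 [ 0.3 -0.1 -1.1] [-0.07  0.04 -0.04]
0.95 14.775 [-1.1 -0.3 -1.9] [-0.03 -0.02  0.04]
1.1 15.125 [ 0.3 -0.3 -1.3] [ 0.04  0.03 -0.01]
1.25 15.475 [-0.5  0.4 -0.8] [ 0.   -0.03 -0.01]
1.4 15.825 [ 0.1  0.2 -0.9] [ 0.03 -0.01  0.01]
1.55 16.175 [ 0.6 -1.1  0.2] [ 0.02 -0.02  0.06]
1.7 16.525 [-0.4 -0.6 -0.9] [-0.02 -0.05  0.06]
1.85 16.875 [-1.  -0.8 -0.7] [0.01 0.02 0.02]
1.85 17.125 [-0.5  0.2 -1.6] [ 0.03 -0.04 -0.02]
side cover_lip [([760.1, 145.3, 223.1], 0.92)]
side driver [([672.8, 98.0, 188.8], 0.65), ([501.7, 419.1, 2.2], 0.2)]
```

View pics/open1.png

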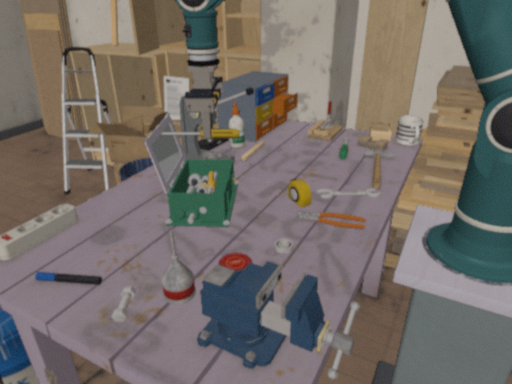

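The cover stands open behind the casing, edge at about (160,120); the network puts it at about 1.81 rad. The driver is still held. Now I'll lay it back where it was and look at the fork.

```bash
python3 - <<'E'
from h import *
p=np.array(robot.observe()['tcp_pos']); robot.servo_line(p-np.array([*(130*D),0]),feed=200)
yaw=np.radians(12.2); g=np.array([521.5,-217])-28*np.array([np.cos(yaw),np.sin(yaw)])
robot.movep([*g,90],down(yaw)); f0=np.array(robot.observe()['contact_force'])
robot.servo_line([*g,15],feed=100)
for z in np.arange(12,2.9,-1.5):
    robot.servo_line([*g,z],feed=30); f=np.array(robot.observe()['contact_force'])-f0
    if f[2]>6: break
print(z,f)
grip(0.6,40); robot.hold(0.2); robot.servo_line([*g,160],feed=250)
c=np.array([667,101.])-16*D-70*D
robot.movep([*c,330],down(GY)); robot.hold(.2)
im,ci=shot('wrist','w3.png'); report('wrist',ci,['fork_lug','gearbox','cover_hinge'])
im,ci=shot('top'); report('top',ci,['fork_lug','driver','cover_lip','gearbox','cover_hinge'])
im,ci=shot('side'); report('side',ci,['fork_lug','driver','cover_lip'])
s=robot.observe();print(s['t'],s['tcp_pos'])
E
```

```text
3.0 [-0.54728661 -0.16832515  2.48148462]
wrist fork_lug [([662.7, 71.0, 66.2], 0.56)]
wrist gearbox [([666.3, 100.7, 0.1], 0.65), ([385.1, 193.0, -2.6], 0.57)]
wrist cover_hinge [([726.7, 128.2, 88.4], 0.7), ([388.1, 194.0, -1.1], 0.59)]
top fork_lug []
top driver [([520.7, -216.0, 1.9], 0.89)]
top cover_lip [([758.2, 148.2, 218.8], 0.79), ([727.3, 133.0, 86.6], 0.73)]
top gearbox []
top cover_hinge [([728.5, 132.1, 87.9], 0.74)]
side fork_lug [([664.5, 67.0, 63.5], 0.55)]
side driver [([520.5, -221.7, -1.1], 0.8)]
side cover_lip [([762.4, 143.7, 221.8], 0.88)]
25.6417 [589.24397963  64.27909064 330.00057236]
```

View pics/w3.png

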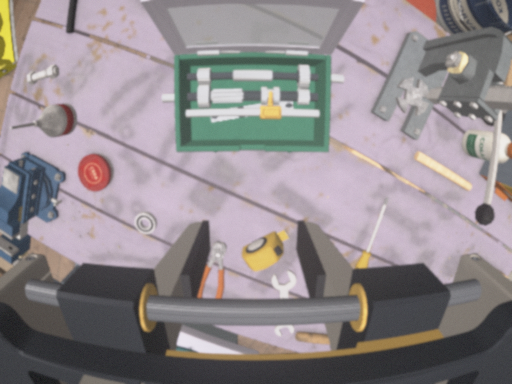

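The wrist view shows the open box with the bronze lug at about (270,103), and the driver lying free at (375,240). Both views put the lug at about (663.5,69,65), i.e. gearbox x -16, y -27. Next is the grip along the gearbox y axis.

```bash
python3 - <<'E'
from h import *
ci=viewer.camera_info('wrist'); s=robot.observe(); print('cam-tcp',-np.array(ci['R']).T@ci['t']-s['tcp_pos'])
lug=np.array([667,101.])-16*D-28*NL
grip(0.55,25)
robot.movep([*lug,150],down(GY)); f0=np.array(robot.observe()['contact_force'])
im,ci=shot('wrist'); report('wrist',ci,['fork_lug'])
hsv=0
for z in (110,85,70,62,56):
    robot.servo_line([*lug,z],feed=90); f=np.array(robot.observe()['contact_force'])-f0
    print(z,np.round(f,1))
    if np.linalg.norm(f)>6: break
else:
    grip(0.0,25); s=robot.observe(); print(s['t'],s['grip_width']*92,s['grip_force'],np.round(s['contact_force'],1),s['tcp_pos'])
E
```

```text
cam-tcp [ 72.1540108   34.59088693 170.03010867]
wrist fork_lug [([664.5, 68.5, 69.3], 0.65)]
110 [-0.2  0.1  0.4]
85 [-0.4 -0.4  0.7]
70 [-1.3  1.   0.4]
62 [-1.1  0.7 -0.5]
56 [-0.5  0.1  1.8]
29.175 24.08078366293395 25.000138878822327 [0.  0.4 0.7] [664.58887244  68.91960792  56.17618674]
```

```bash
cat >> h.py <<'E'
def push(n=4):
    v=[]
    for _ in range(n):
        robot.hold(0.01); v.append(-(np.array(robot.observe()['contact_force'])[:2]@NL))
    return float(np.mean(v))
E
python3 - <<'E'
from h import *
p0=np.array(robot.observe()['tcp_pos']); n=np.array([*NL,0]); b=push()
robot.servo_line(p0+24*n,feed=60); log=[];prev=0
x=24.
while x<72:
    x+=0.8; robot.servo_line(p0+x*n,feed=20); f=push(3)-b
    a=(np.array(robot.observe()['tcp_pos'])-p0)@n
    log.append((round(x,1),round(a,1),round(f,1)))
    if f>4.5 or f<-3 or robot.observe()['t']>46: break
print(b,log,robot.observe()['t'])
E
```

```text
-0.29244389771723633 [(24.8, np.float64(25.5), -0.8), (25.6, np.float64(25.4), -0.5), (26.4, np.float64(25.6), 2.5), (27.2, np.float64(27.0), 1.8), (28.0, np.float64(28.2), 2.2), (28.8, np.float64(29.0), 2.0), (29.6, np.float64(29.7), 1.5), (30.4, np.float64(30.5), 2.3), (31.2, np.float64(31.3), 2.1), (32.0, np.float64(32.2), 2.2), (32.8, np.float64(33.0), 1.6), (33.6, np.float64(33.7), 2.1), (34.4, np.float64(34.5), 1.7), (35.2, np.float64(35.3), 1.9), (36.0, np.float64(36.0), 2.1), (36.8, np.float64(36.9), 2.0), (37.6, np.float64(37.6), 1.9), (38.4, np.float64(38.4), 2.4), (39.2, np.float64(39.3), 1.9), (40.0, np.float64(40.5), 0.7), (40.8, np.float64(41.7), -0.8), (41.6, np.float64(43.6), -3.6)] 35.8083
```

The force dipped to -3.6 N at 41.6 mm, so the ball is being drawn in. I'll continue to the far flank and settle at the balance point.

```bash
python3 - <<'E'
from h import *
n=np.array([*NL,0]); p=np.array(robot.observe()['tcp_pos']); c=p-2.0*n; log=[]; b=-0.3
for i in range(12):
    q=c+0.6*i*n; robot.servo_line(q,feed=20); f=push(5)-b; a=(np.array(robot.observe()['tcp_pos'])-p)@n
    log.append((round(0.6*i-2,1),round(a,2),round(f,1)))
    if f>4: break
print(log,robot.observe()['t'])
E
```

```text
[(-2.0, np.float64(1.59), -5.4), (-1.4, np.float64(1.74), -4.4), (-0.8, np.float64(1.87), -3.8), (-0.2, np.float64(1.89), -2.8), (0.4, np.float64(1.97), -2.7), (1.0, np.float64(1.96), -2.9), (1.6, np.float64(2.03), -2.5), (2.2, np.float64(2.07), -0.7), (2.8, np.float64(2.17), 0.7), (3.4, np.float64(2.29), 1.9), (4.0, np.float64(2.42), 2.6), (4.6, np.float64(2.43), 3.6)] 39.3083
```

The fork stays captive: 6.6 mm of commanded travel moved it only 0.8 mm, and the force balances at about +2.4 mm. I'll settle there, check the scene and hand in.

```bash
python3 - <<'E'
from h import *
n=np.array([*NL,0]); p=np.array(robot.observe()['tcp_pos'])
robot.servo_line(p-0.05*n,feed=20); robot.hold(0.5)
s=robot.observe();a=push(8)+.3;robot.hold(.3);s2=robot.observe()
print(s2['t'],a,s2['grip_force'],s2['grip_width']*92,(np.array(s2['tcp_pos'])-p)@n,(np.array(s2['tcp_pos'])-s['tcp_pos'])@n)
im,ci=shot('side','end.png'); report('side',ci,['driver','cover_lip','tape_measure','oil_can','ball_bearing','fork_lug'])
E
```

```text
40.4333 1.2041398078480081 24.999321699142456 23.859708942103353 -0.204699577037017 0.03992977063793391
side driver [([520.1, -222.3, -1.7], 0.58)]
side cover_lip [([762.2, 144.5, 221.1], 0.94), ([646.3, 105.9, 65.9], 0.19)]
side tape_measure [([603.7, 72.9, 83.6], 0.56), ([443.8, -33.6, -0.5], 0.55)]
side oil_can [([500.4, 419.9, -1.3], 0.78)]
side ball_bearing [([388.0, 191.9, 0.8], 0.63)]
side fork_lug []
```

View pics/end.png

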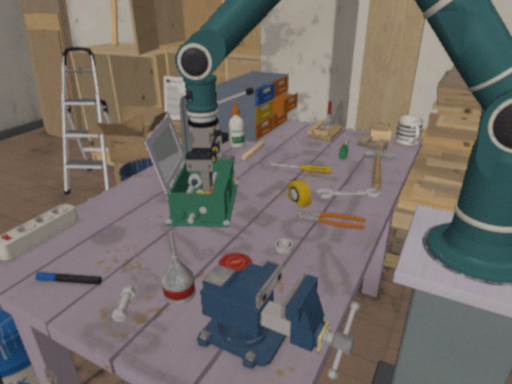

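The final picture shows the cover back at (160,145), the driver lying on the bench at (305,168), the gripper in the box at (200,175), and the oil can, bearing and tape measure where they were.

```bash
python3 -c "
from h import *
print(robot.job_done())"
```

```text
the job is handed in; nothing more can be done
None
```

I handed the job in at about 40 s of the 58 s limit (no verdict came back): the cover is levered open to about 1.8 rad, the screwdriver lies back on the bench, and the gripper still holds the fork's lug at 25 N, with the ball home in the notch by feel; the oil can, bearing and tape measure show no movement in the camera check.

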